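# Hold the sample carrier's door open for unloading

## Robot

A 6-joint arm with a two-finger parallel gripper is mounted at the origin on a cart in front of the work surface, level with it; the furniture and walls round the work are solid. World frame = base frame: x ahead of the robot, y to its left, z up, the work surface at z = 0. Lengths are in mm, angles in rad, forces in N, time in s.
With the tool pointing down it reaches from about 400 to 825 mm from the base axis. Payload 7 kg.
Tool frame: the origin (TCP) lies at the very end of the fingers, on their centre line; the grasp point (between the pads) lies 19 mm behind it; x points along the fingers, y is the direction in which the jaws open and shut, and the axes are right-handed (so a half turn about x gives the same grasp; the last joint's range is limited). The gripper opens to 88 mm and grips with 3 to 60 N. Pads are 19 mm wide; open, the fingers measure 130 mm over their backs; the gripper's body (78 mm by 193 mm) begins 47 mm behind the grasp point.
Start: joints at [-0.831, 0.359, 0.012, 0, -1.224, -0.288], TCP at [294.667, -607.262, 226.561] pointing down, gripper open.
Joint ranges: [-3.07, 3.07], [-1.43, 2.12], [-1.02, 1.25], [-3.03, 1.67], [-3.05, -0], [-3.03, 3.03]. Speed limits (rad/s): [2.39, 2.39, 3.01, 3.14, 3.14, 3.14].

## Interface

Orientations are given as a unit quaternion [w, x, y, z].
In Python, from plant import get_obs, optics, robot gives the robot as it stands.
- The arm moves only by the shell command python3 -m jog 'ROWS' [FORCE]. ROWS is JSON, one flat list of numbers, 5 for each row, row after row: the gripper's target within -1 to 1 (fully open at 1, half-way at 0, shut at -1), then the shift along the world's x, y, z scaled (see below), then the turn about the world's z scaled (see below). A call has exactly 5 rows; each row is the pose to reach, as a shift and turn from the pose measured when the call began; what a row does not reach only later rows make up. The controller multiplies each number of a shift by 400 mm and each number of a turn by 45 degrees. A row lasts 1/12 s, in which the tool goes at most 41.7 mm and 7.16 degrees, less where a joint would pass 70% of its speed; a pose out of reach is approached as far as the arm can. A call with a number of a shift or a turn outside -1 to 1 is refused whole. A call with a gripper value outside its range is refused whole. The fingers move at their own pace and stop on an object; FORCE is the grip in N (left out, the last holds). Time passes only in rows, so rows that repeat a pose let the fingers close, or fill a call up. It gives the time, the measured TCP pose, the force and the opening at its end, in the units of the state.
- get_obs(): the state, without advancing time (a new reading comes with each control period).
- optics.get_image(name): name is "side" or "top" or "wrist"; returns a dict with "img" (480x640x3 uint8, red, green, blue), "fov_y" (degrees; the focal length in pixels is half the picture's height over the tangent of half this angle, whatever the lens; pixels are square), "cx", "cy" (the principal point, pixels), "dist_coeffs" ([k1, k2, p1, p2, k3] as OpenCV has them; the pictures are not rectified), "world_from_camera" (4x4, takes a point from camera to world coordinates). Camera axes: x right, y down, z forward; pixel columns grow to the right and rows downward; lengths in mm; the calibration is good to about 2 mm. A picture is of the moment at which its call begins. There is no depth.
- robot.close_job(): hands the job in, once; it reports no verdict.
The state is a dict: "time": time; "q": joint angles; "qd": joint speeds; "joint_torque": joint torques, N m; "tcp_pos": TCP position; "tcp_rot": TCP orientation; "wrist_force": force on the tool from outside, world axes, zero at the start; "ft_torque": the same for the moment, N m; "grip_width": finger opening in mm.
Only numpy, scipy, OpenCV 4.12 (cv2) and the standard library are available. Lean on these libraries where they do the work, as an engineer would, in place of code of your own. Each camera call takes 0.05 s, during which the arm holds its last target.

## Task

A colleague needs both hands to lift the tube rack out of the clear sample carrier, so open its door and keep it open for them. Squeeze the main catch so that the door springs ajar onto its safety catch, then squeeze the safety catch to free it, then pull the door by its handle past the click of its half-open detent until it stands square to the carrier's front or a little wider. The door closes itself, so finish while still holding the handle with the door wide; leave the tape roll, cup and vial on the bench where they are.

Things in the scene. Friction and masses are not known exactly. Their poses are not given: they have to be found in the camera images.
- carrier: Sample carrier, fixed: clear-walled box in a white frame, 190 mm deep, 244 wide, roof 150 above the bench, door on the side facing the robot. Origin: centre of its underside. Axes: x to its back (away from the door), y to its left, z up. Two catches stand on the front of the roof; a carrying bail lies folded at its back, under 20 mm high.
- main_catch (a point): Main catch on the roof, at the door's free right-hand end; carrier's axes. Point midway between its two upright black tabs, 25 mm above the roof, 175 above the bench. Tabs stand at +y and -y, 52 mm over their outer faces, each 22 long in x, 8 thick, top 40 above the roof. Squeezed together along y, 4 mm on both frees the catch; 12 mm is the end of travel, safe to reach.
- safety_catch (a point): Safety catch, 105 mm to the left (+y) of the main catch: same tabs, sizes, springs and axes, but longer barbed arms. Point midway between its tabs, 25 mm above the roof. It stops the sprung door at about 0.11 rad; squeezed then, it lets it spring on to about 0.3. Squeezing it while the door is still fully shut frees nothing. A freed catch does not latch again.
- handle_grip (a point): Point on the door's pull handle, an upright round steel bar 14 mm thick, 142 mm from the hinge axis along the leaf, 40 in front of the leaf's middle. 160 mm above the bench; bar free from 27 below to 25 above it; can be gripped from above on any two sides. Moves with the door; axes turn with it: -y along the leaf away from the hinge, -x out of its front, z up.
- hinge_axis (a point): Point on the door's vertical hinge axis, at the carrier's left front corner at roof height, with the carrier's axes. The leaf is 236 mm long from the axis and 12 thick. Seen from above the door turns clockwise as it opens: its free end comes towards the robot, then to the left.
- door (a joint): Door angle, rad: 0 shut, about 0.11 ajar on the safety catch, about 0.3 sprung free, 1.57 square to the carrier's front, 1.85 at its stop. From 0.45 to 0.95 a detent ball rides over a crest (at 0.70), needing about 5 N at the handle. A spring closes the door, about 2 N at the handle at 1.57; let go beyond the detent it swings back to about 0.95.
- main_left (a joint): Inward travel of the main catch's left (+y) tab, m, 0 to 0.012; its spring takes about 2 N at first, 6 N at the end.
- main_right (a joint): Inward travel of the main catch's right tab in m, 0 to 0.012.
- safety_left (a joint): Inward travel of the safety catch's left tab in m, 0 to 0.012.
- safety_right (a joint): Inward travel of the safety catch's right tab in m, 0 to 0.012.
- tape_centre (a point): Centre of a loose roll of tape lying flat, 96 mm across, 25 high; a bystander.
- cup_centre (a point): Centre of a loose white cup, 61 mm across, 66 high, standing; a bystander.
- vial_centre (a point): Centre of a loose brown vial with a white cap, 33 mm across, 70 high, standing; a bystander.

How it is judged:
By the outcome, as a careful person would: the job done as asked, in the order asked, and still so for the second after the job is handed in, while the arm keeps its last pose, push and grip.
It also fails if it takes over 61 s, if anything falls off the work surface, if the arm or the gripper's body presses on something with over 40 N, if the wrist force passes 120 N, or if a joint passes its speed limit or range.

## Working session

There is one attempt and no reset: what is moved stays moved. The work goes in short steps, Python scripts to look and compute and a shell command to move; the robot and the scene stay as the last step left them, time stands still between calls to the robot, and variables do not carry over. Pictures are saved under pics/ and viewed, and the job is handed in when it is done.

```bash
ls; mkdir -p pics
cat > h.py <<'E'
import numpy as np, cv2
from plant import get_obs, optics, robot
def cam(name,save=None):
    d=optics.get_image(name); im=d["img"]
    if save: cv2.imwrite(f"pics/{save}.png",cv2.cvtColor(im,cv2.COLOR_RGB2BGR))
    return d
def K(d):
    f=240/np.tan(np.radians(d["fov_y"])/2)
    return np.array([[f,0,d["cx"]],[0,f,d["cy"]],[0,0,1.]])
def ray(d,uv):
    p=cv2.undistortPoints(np.array([[uv]],float),K(d),np.array(d["dist_coeffs"],float))[0,0]
    T=np.array(d["world_from_camera"]); return T[:3,3],T[:3,:3]@np.array([p[0],p[1],1])
def atz(d,uv,z):
    o,r=ray(d,uv); return o+r*(z-o[2])/r[2]
def proj(d,P):
    T=np.linalg.inv(np.array(d["world_from_camera"])); P=np.atleast_2d(P).astype(float)
    rv=cv2.Rodrigues(T[:3,:3])[0]
    return cv2.projectPoints(P,rv,T[:3,3],K(d),np.array(d["dist_coeffs"],float))[0][:,0]
E
python3 - <<'E'
from h import *
import pickle
for n in ["side","top","wrist"]:
    d=cam(n,n+"0"); pickle.dump(d,open(n+"0.pkl","wb"))
    print(n,d["fov_y"],d["cx"],d["cy"],d["dist_coeffs"],np.round(d["world_from_camera"],3).tolist())
o=get_obs();print(o)
E
```

```text
pics
side 45.912985710735114 308.9806937635101 234.630988407252 [0.02951826 0.         0.         0.         0.        ] [[-0.998, -0.045, 0.048, 494.124], [-0.063, 0.463, -0.884, 908.075], [0.017, -0.885, -0.464, 639.266], [0.0, 0.0, 0.0, 1.0]]
top 48.135612710221565 324.0128411899646 232.29541535242294 [-0.07130767  0.          0.          0.          0.        ] [[-0.507, -0.709, 0.489, 0.699], [-0.862, 0.42, -0.285, 218.616], [-0.004, -0.566, -0.824, 1023.996], [0.0, 0.0, 0.0, 1.0]]
wrist 63.38868168901884 319.61144899178134 235.5925866421345 [-0.01052224  0.          0.          0.          0.        ] [[-0.436, 0.863, 0.255, 224.913], [0.9, 0.418, 0.124, -640.049], [0.001, 0.284, -0.959, 384.873], [0.0, 0.0, 0.0, 1.0]]
{'time': 0.15, 'q': array([-8.30901080e-01,  3.59189530e-01,  1.12774215e-02, -2.41738358e-04,
       -1.22412231e+00, -2.88104728e-01]), 'qd': array([ 0.00122033, -0.00247952,  0.00327851,  0.00168763, -0.00069335,
        0.00067951]), 'joint_torque': array([-3.67371875e-03, -5.83276892e+01,  2.93290651e+01,  7.00128660e+00,
        8.73307348e-03, -1.11539666e-04]), 'tcp_pos': array([ 294.4991937 , -606.95169922,  225.86500261]), 'tcp_rot': array([ 0.68900315, -0.15792798,  0.68929363,  0.15876935]), 'wrist_force': array([ 0.29892945, -0.94160604, -0.56239249]), 'ft_torque': array([ 0.00982852, -0.04316306, -0.0141851 ]), 'grip_width': 88.08317006792964}
```

View pics/top0.png

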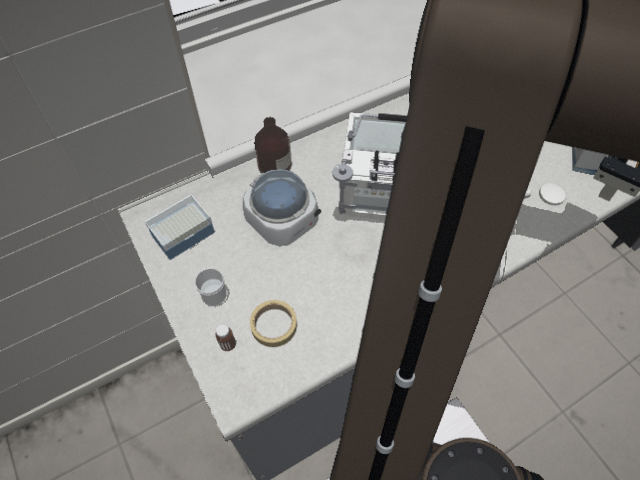

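View pics/side0.png

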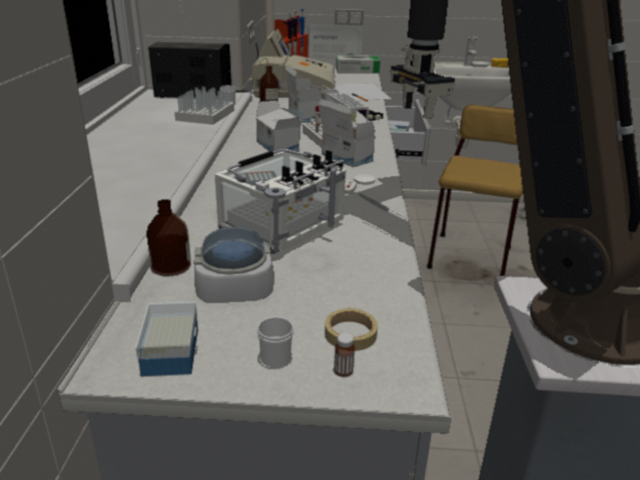

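View pics/wrist0.png

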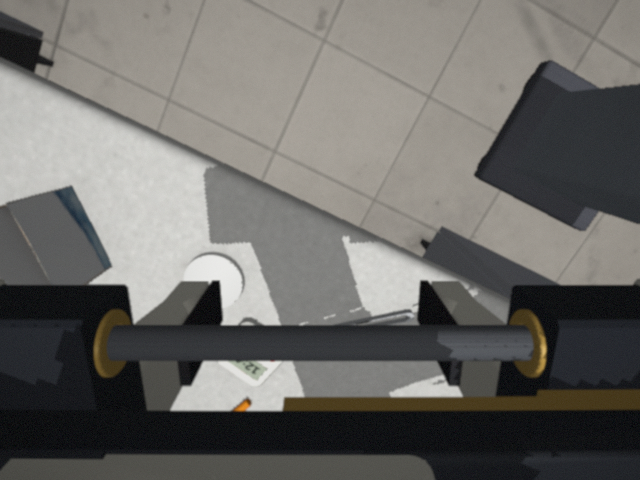

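The top view has the carrier half hidden behind the arm (roof near 350,120). The side view shows the whole carrier, with its roof at about (215–345, 150–195) and four black tabs around (285–340, 150–185). I'll enlarge both.

Run:
```python
import cv2
a=cv2.imread("pics/side0.png")[140:260,205:365]; cv2.imwrite("pics/side0z.png",cv2.resize(a,(800,600),interpolation=cv2.INTER_CUBIC))
a=cv2.imread("pics/top0.png")[100:226,325:425]; cv2.imwrite("pics/top0z.png",cv2.resize(a,(476,600),interpolation=cv2.INTER_CUBIC))
```

```text
(no output)
```

View pics/side0z.png

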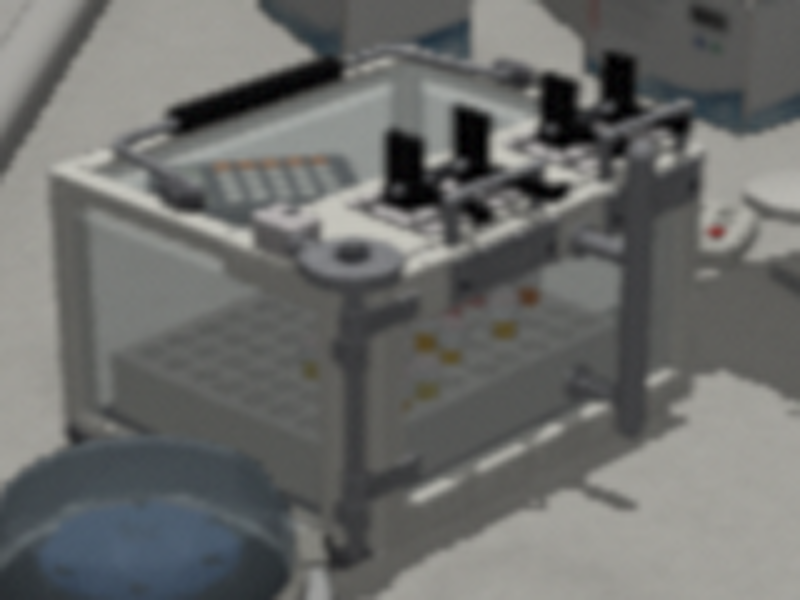

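View pics/top0z.png

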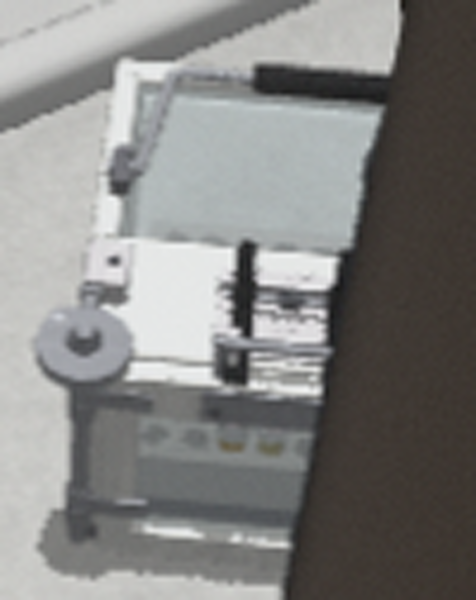

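Side zoom (5×, offset 205,140): the tab tops are at about (405,132) and (472,108) for the safety catch, and (560,75) and (618,55) for the main catch. The hinge hub is at (353,250) and the handle bar top at (642,145). I'll fit the carrier pose from these.

Run:
```python
from h import *
import pickle
from scipy.optimize import least_squares
d=pickle.load(open("side0.pkl","rb")); t=pickle.load(open("top0.pkl","rb"))
s=lambda u,v:(205+u/5-.4,140+v/5-.4)
tp=lambda u,v:(325+u/4.76-.4,100+v/4.76-.4)
for n,p,z in [("SL",s(405,132),190),("SR",s(472,110),190),("ML",s(560,75),190),("MR",s(618,55),190),("hub",s(353,250),150),("bar",s(642,147),185),("backleft",s(55,172),150),("barbot",s(632,432),30)]:
    print(n,np.round(atz(d,p,z),1))
for n,p,z in [("hub",tp(83,335),155),("SLtop",tp(247,243),190),("BL",tp(118,62),150)]:
    print("top",n,np.round(atz(t,p,z),1))
```

```text
SL [ 613.2 -268.8  190. ]
SR [ 585.9 -299.7  190. ]
ML [ 548.7 -350.6  190. ]
MR [ 522.6 -381.7  190. ]
hub [ 632.  -227.7  150. ]
bar [ 508.2 -274.7  185. ]
backleft [ 779.5 -304.2  150. ]
barbot [ 507.9 -301.2   30. ]
top hub [ 635.9 -196.2  155. ]
top SLtop [ 619.1 -270.2  190. ]
top BL [ 781.8 -306.4  150. ]
```

```bash
cat >> h.py <<'E'
from scipy.spatial.transform import Rotation as R
def tool():
    o=get_obs(); w,x,y,z=o["tcp_rot"]; m=R.from_quat([x,y,z,w]).as_matrix()
    return o,m
def st():
    o,m=tool(); print("t",round(o["time"],2),"tcp",np.round(o["tcp_pos"],1),"yaw_jaw",round(np.degrees(np.arctan2(m[1,1],m[0,1])),2),"x",np.round(m[:,0],3),"F",np.round(o["wrist_force"],1),"w",round(o["grip_width"],1),"q",np.round(o["q"],2))
E
python3 -c "
from h import *
st()"
```

```text
t 0.15 tcp [ 294.5 -607.   225.9] yaw_jaw 115.88 x [-0.001  0.001 -1.   ] F [ 0.3 -0.9 -0.6] w 88.1 q [-0.83  0.36  0.01 -0.   -1.22 -0.29]
```

```bash
python3 -m jog '[1,0.07,0.07,0.03,-0.155, 1,0.14,0.14,0.06,-0.31, 1,0.21,0.21,0.09,-0.465, 1,0.28,0.28,0.12,-0.62, 1,0.35,0.35,0.15,-0.775]' 20; python3 -c "
from h import *
st()"
```

```text
time: 0.57
tcp_pos: [433.9, -466.9, 285.6]
tcp_rot: [0.705, 0.057, 0.705, -0.056]
wrist_force: [1.5, 0.2, 0.0]
grip_width: 87.9
t 0.57 tcp [ 433.9 -466.9  285.6] yaw_jaw 80.83 x [-0.     0.002 -1.   ] F [1.5 0.2 0. ] w 87.9 q [-0.52  0.27  0.02 -0.   -1.32 -1.21]
```

```bash
python3 -m jog '[1,0.06,0.06,0.03,-0.155, 1,0.12,0.12,0.06,-0.31, 1,0.18,0.18,0.09,-0.465, 1,0.24,0.24,0.12,-0.62, 1,0.25,0.25,0.12,-0.64]' 20
python3 - <<'E'
from h import *
import pickle
st()
for n in ["wrist","top","side"]:
    d=cam(n,n+"1"); pickle.dump(d,open(n+"1.pkl","wb"))
E
```

```text
time: 0.98
tcp_pos: [537.6, -364.0, 335.7]
tcp_rot: [0.669, 0.232, 0.667, -0.231]
wrist_force: [-0.7, -1.0, 0.1]
grip_width: 87.6
t 0.98 tcp [ 537.6 -364.   335.7] yaw_jaw 51.73 x [ 0.004  0.    -1.   ] F [-0.7 -1.   0.1] w 87.6 q [-0.3   0.27  0.13 -0.   -1.43 -1.94]
```

View pics/wrist1.png

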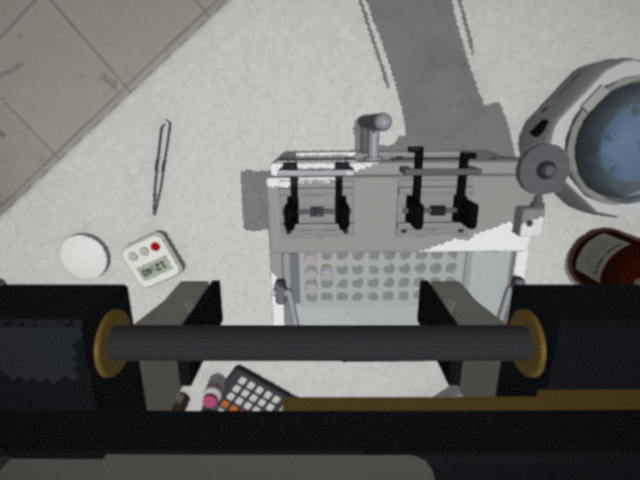

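View pics/top1.png

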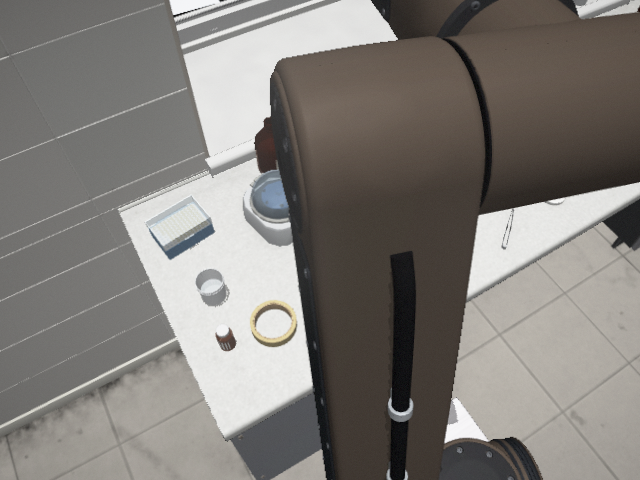

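The wrist view shows the carrier front-on. The main catch is at about (317,205), the safety catch at (438,190), the handle bar top at (378,122) and the hinge hub at (545,168). I'll zoom in to measure.

Run:
```python
import cv2
a=cv2.imread("pics/wrist1.png")[100:260,260:500]; cv2.imwrite("pics/wrist1z.png",cv2.resize(a,(795,530),interpolation=cv2.INTER_CUBIC))
```

```text
(no output)
```

View pics/wrist1z.png

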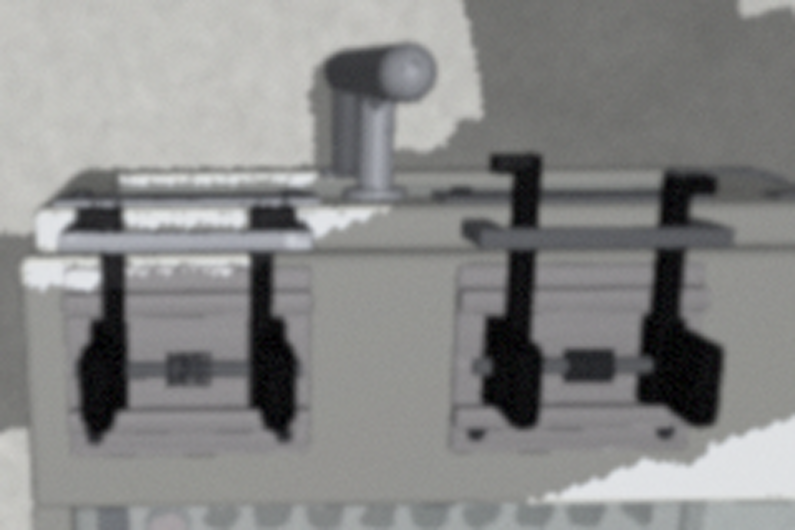

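Run:
```python
from h import *
import pickle
from scipy.optimize import least_squares
d=pickle.load(open("side0.pkl","rb")); w=pickle.load(open("wrist1.pkl","rb"))
s=lambda u,v:(205+u/5-.4,140+v/5-.4)
wz=lambda u,v:(260+u/3.3125-.35,100+v/3.3125-.35)
names=["SL","SR","ML","MR"]
sp=np.array([s(405,132),s(472,110),s(560,75),s(618,55)])
wp=np.array([wz(706,383),wz(525,383),wz(284,385),wz(94,385)])
off=np.array([[0,127],[0,83],[0,22],[0,-22]])
def pts(p):
    c,sn=np.cos(p[2]),np.sin(p[2]); 
    return np.c_[p[0]+c*off[:,0]-sn*off[:,1],p[1]+sn*off[:,0]+c*off[:,1],np.full(4,190.)]
for nm,cs in [("side",[(d,sp)]),("wrist",[(w,wp)]),("both",[(d,sp),(w,wp)])]:
    r=least_squares(lambda p:np.concatenate([(proj(q,pts(p))-o).ravel() for q,o in cs]),[535,-366,-.66])
    print(nm,np.round(r.x,3),"yawdeg jaw",90+np.degrees(r.x[2]),np.round(r.fun,1))
x=r.x
# bar & hub
for n,p,z in [("bar",wz(405,72),185),("hub",(545,168),160)]: print(n,np.round(atz(w,p,z),1))
print("cam",np.round(np.array(w["world_from_camera"])[:3,3]))
def tri(a,pa,b,pb):
    oa,ra=ray(a,pa);ob,rb=ray(b,pb);A=np.c_[ra,-rb];k=np.linalg.lstsq(A,ob-oa,rcond=None)[0];P,Q=oa+k[0]*ra,ob+k[1]*rb;return (P+Q)/2,np.linalg.norm(P-Q)
print("bar tri",tri(d,s(642,147),w,wz(405,72)))
print("hub tri",tri(d,s(353,248),w,(545,168)))
```

```text
side [ 535.561 -367.018   -0.655] yawdeg jaw 52.45754703944152 [-0.   0.4 -0.1 -0.2 -0.1  0.1  0.2 -0.4]
wrist [ 533.39  -363.933   -0.666] yawdeg jaw 51.865276047155305 [ 0.5  0.   0.8  0.2 -2.  -0.2  0.7  0. ]
both [ 533.603 -363.99    -0.665] yawdeg jaw 51.90401247421089 [ 0.3  0.8  0.4  0.2  0.6  0.6  1.1  0.1  0.6  0.1  0.9  0.4 -1.9  0.1
  0.8  0.3]
bar [ 507.4 -278.9  185. ]
hub [ 627.9 -188.2  160. ]
cam [ 476. -316.  495.]
bar tri (array([ 507.89877009, -278.76324079,  183.41950647]), np.float64(0.6846481577080079))
hub tri (array([ 626.31815386, -190.54350153,  166.41355627]), np.float64(2.4791356940401776))
```

The two views agree. The main catch is at about (534,-364.5), with the jaw axis at 52°. The hinge is near (626.5,-191) and the handle near (507.7,-279). Their spacings match the 142 and 40 mm given. I'll descend over the main catch.

```bash
python3 -m jog '[1,-0.009,0,-0.08,0, 1,-0.009,0,-0.16,0, 1,-0.009,0,-0.24,0, 1,-0.009,0,-0.32,0, 1,-0.009,0,-0.37,0]' 15
python3 - <<'E'
from h import *
import pickle
st()
for n in ["wrist","side"]:
    d=cam(n,n+"2"); pickle.dump(d,open(n+"2.pkl","wb"))
import cv2
a=cv2.imread("pics/side2.png")[110:260,205:405]; cv2.imwrite("pics/side2z.png",cv2.resize(a,(800,600),interpolation=cv2.INTER_CUBIC))
E
```

```text
time: 1.55
tcp_pos: [527.4, -366.6, 180.9]
tcp_rot: [0.667, 0.23, 0.671, -0.228]
wrist_force: [-0.4, 1.0, -0.4]
grip_width: 87.5
t 1.55 tcp [ 527.4 -366.6  180.9] yaw_jaw 52.18 x [-0.004  0.004 -1.   ] F [-0.4  1.  -0.4] w 87.5 q [-0.31  0.34 -0.12 -0.   -1.11 -1.92]
```

View pics/wrist2.png

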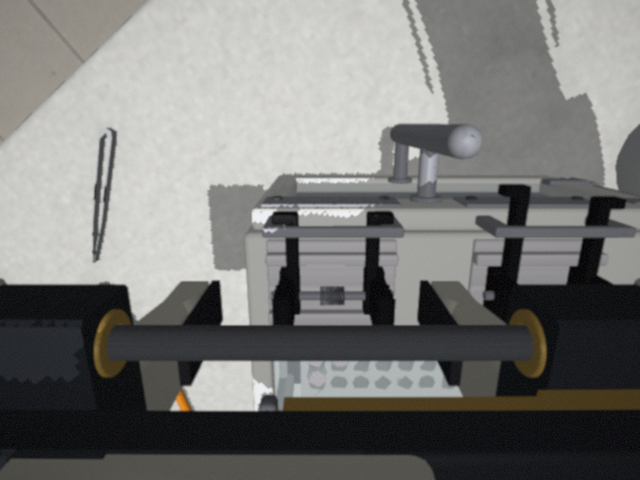

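View pics/side2z.png

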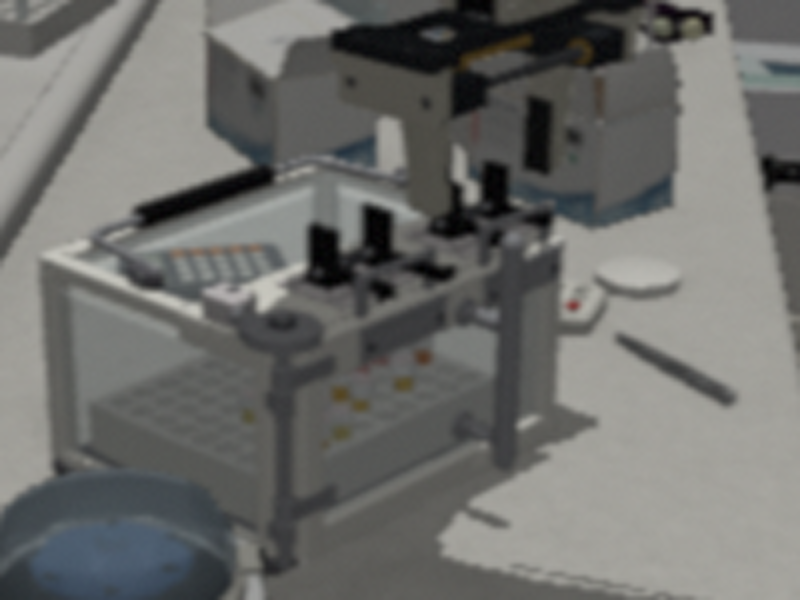

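Run:
```python
from h import *
import pickle
st()
w=pickle.load(open("wrist2.pkl","rb")); 
x=[534,-364.5]; a=-.663
off=np.array([[0,127],[0,83],[0,22],[0,-22]]);c,s=np.cos(a),np.sin(a)
P=np.c_[x[0]+c*off[:,0]-s*off[:,1],x[1]+s*off[:,0]+c*off[:,1],np.full(4,190.)]
print(np.round(proj(w,P)),np.round(np.array(w["world_from_camera"])[:3,3]))
im=cv2.cvtColor(w["img"],cv2.COLOR_RGB2BGR)
for p in proj(w,P): cv2.circle(im,tuple(int(v) for v in np.round(p)),3,(0,0,255),1)
a=im[150:330,220:640]; cv2.imwrite("pics/wrist2z.png",cv2.resize(a,(798,342),interpolation=cv2.INTER_CUBIC))
```

```text
t 1.65 tcp [ 526.7 -366.2  180.2] yaw_jaw 52.15 x [-0.008  0.006 -1.   ] F [-0.4  0.5 -0.6] w 87.6 q [-0.31  0.34 -0.12 -0.   -1.12 -1.92]
[[626. 318.]
 [525. 318.]
 [384. 318.]
 [282. 318.]] [ 467. -320.  340.]
```

View pics/wrist2z.png

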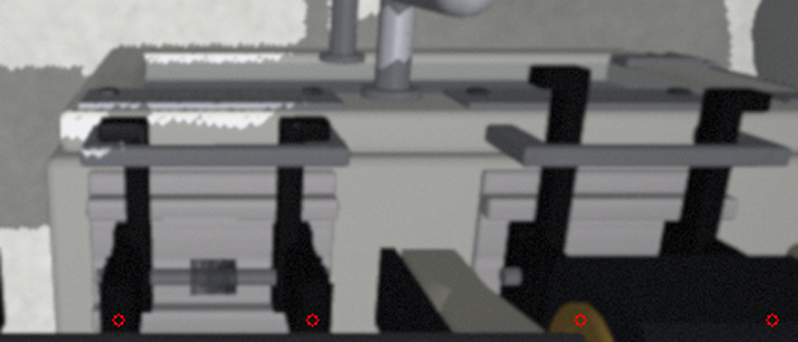

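```bash
python3 -m jog '[1,0.017,0.005,0,0, 1,0.017,0.005,-0.02,0, 1,0.017,0.005,-0.05,0, 1,0.017,0.005,-0.05,0, 1,0.017,0.005,-0.05,0]' 15
python3 - <<'E'
from h import *
st()
E
```

```text
time: 2.07
tcp_pos: [533.2, -364.2, 159.9]
tcp_rot: [0.665, 0.23, 0.673, -0.228]
wrist_force: [0.1, 0.1, 0.9]
grip_width: 87.8
t 2.07 tcp [ 533.2 -364.2  159.9] yaw_jaw 52.17 x [-0.009  0.006 -1.   ] F [0.1 0.1 0.9] w 87.8 q [-0.3   0.36 -0.14 -0.   -1.08 -1.93]
```

The gripper is on target, so I'll squeeze the main catch.

```bash
python3 -m jog '[-1,0,0,0,0, -1,0,0,0,0, -1,0,0,0,0, -1,0,0,0,0, -1,0,0,0,0]' 25
python3 - <<'E'
from h import *
st()
import cv2
d=cam("side","side3");a=cv2.imread("pics/side3.png")[110:260,205:405]; cv2.imwrite("pics/side3z.png",cv2.resize(a,(800,600),interpolation=cv2.INTER_CUBIC))
d=cam("wrist","wrist3")
E
```

```text
time: 2.48
tcp_pos: [533.4, -364.2, 160.2]
tcp_rot: [0.666, 0.23, 0.672, -0.228]
wrist_force: [1.3, -0.5, -0.5]
grip_width: 59.6
t 2.48 tcp [ 533.4 -364.2  160.2] yaw_jaw 52.18 x [-0.008  0.006 -1.   ] F [ 1.3 -0.5 -0.5] w 59.6 q [-0.3   0.36 -0.14 -0.   -1.08 -1.93]
```

View pics/side3z.png

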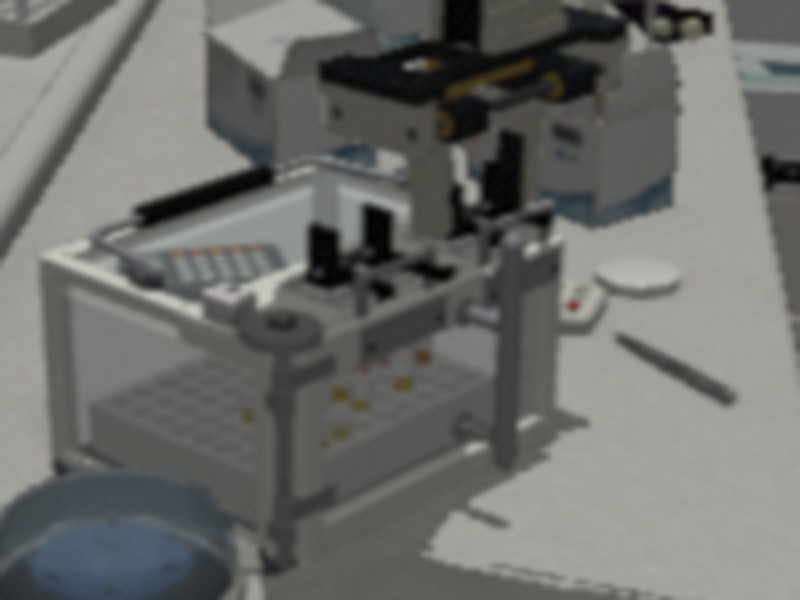

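View pics/wrist3.png

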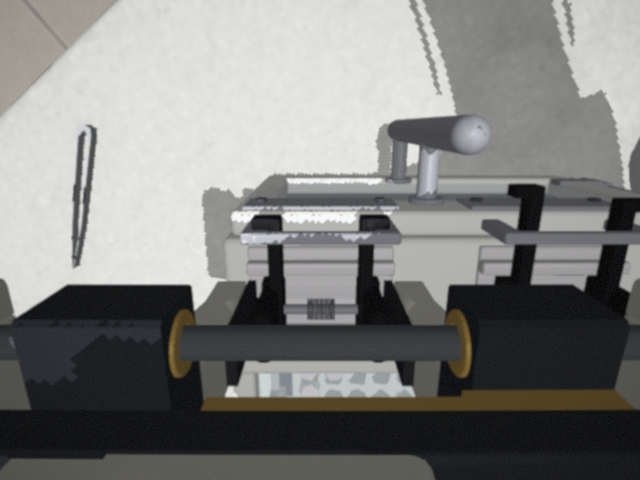

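The fingers are still closing (59.6 mm, 68 mm/s). They straddle the tabs centrally, and the door is still shut. I'll keep closing.

```bash
python3 -m jog '[-1,0,0,0,0, -1,0,0,0,0, -1,0,0,0,0, -1,0,0,0,0, -1,0,0,0,0]' 25
python3 - <<'E'
from h import *
st()
import cv2
d=cam("side","side4");a=cv2.imread("pics/side4.png")[110:260,205:405]; cv2.imwrite("pics/side4z.png",cv2.resize(a,(800,600),interpolation=cv2.INTER_CUBIC))
d=cam("wrist","wrist4"); st()
E
```

```text
time: 3.0
tcp_pos: [533.6, -364.0, 160.2]
tcp_rot: [0.666, 0.23, 0.672, -0.228]
wrist_force: [-0.4, 1.4, 2.5]
grip_width: 25.2
t 3.0 tcp [ 533.6 -364.   160.2] yaw_jaw 52.18 x [-0.008  0.006 -1.   ] F [-0.4  1.4  2.5] w 25.2 q [-0.3   0.36 -0.14 -0.   -1.08 -1.93]
t 3.1 tcp [ 533.5 -364.   160.2] yaw_jaw 52.18 x [-0.008  0.006 -1.   ] F [0.8 1.4 1.4] w 25.5 q [-0.3   0.36 -0.14 -0.   -1.08 -1.93]
```

View pics/side4z.png

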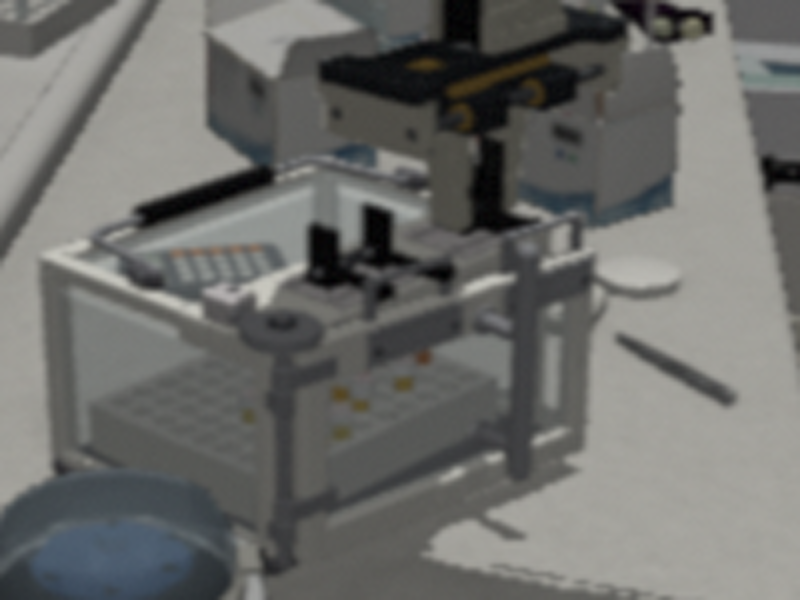

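View pics/wrist4.png

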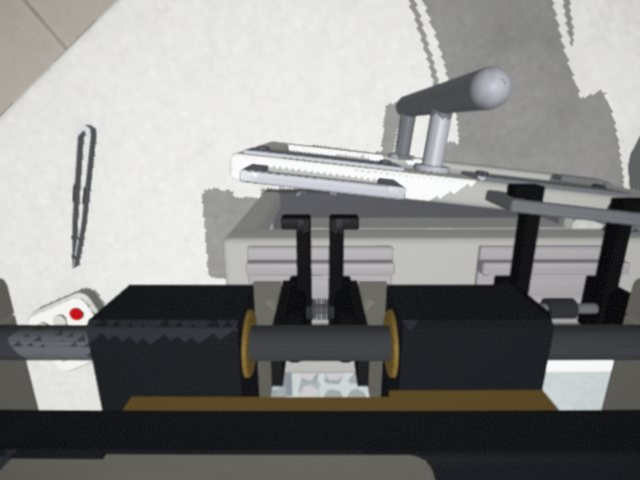

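The door has sprung ajar onto the safety catch: the wrist view shows the leaf off the frame, with the safety barbs still hooked. Next I release, raise, shift 105 mm left, and descend.

```bash
python3 -m jog '[1,0,0,0,0, 1,0,0,0,0, 1,0,0,0,0, 1,0,0,0.05,0, 1,0,0,0.12,0]' 25; python3 -m jog '[1,0.04,0.05,0.02,0, 1,0.08,0.1,0.02,0, 1,0.12,0.15,0.02,0, 1,0.162,0.206,0.02,0, 1,0.162,0.206,0.02,0]' 25;  python3 - <<'E'
from h import *
import pickle
st()
d=cam("wrist","wrist5"); pickle.dump(d,open("wrist5.pkl","wb"))
st()
E
```

```text
time: 3.52
tcp_pos: [531.6, -363.0, 205.1]
tcp_rot: [0.663, 0.231, 0.675, -0.228]
wrist_force: [1.4, 0.4, 0.3]
grip_width: 53.1
time: 3.93
tcp_pos: [598.7, -277.7, 212.8]
tcp_rot: [0.663, 0.23, 0.675, -0.227]
wrist_force: [-1.0, -1.0, 0.8]
grip_width: 85.2
t 3.93 tcp [ 598.7 -277.7  212.8] yaw_jaw 52.28 x [-0.014  0.009 -1.   ] F [-1.  -1.   0.8] w 85.2 q [-0.14  0.35 -0.03 -0.01 -1.21 -2.08]
t 3.98 tcp [ 597.5 -279.   212.8] yaw_jaw 52.28 x [-0.015  0.009 -1.   ] F [-0.2 -0.6 -0. ] w 86.5 q [-0.15  0.35 -0.03 -0.01 -1.21 -2.08]
```

View pics/wrist5.png

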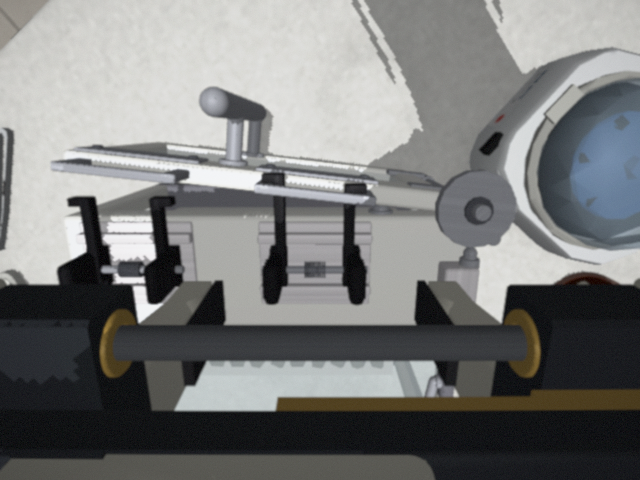

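The view shows the safety catch at (315,285), centred between the fingers, with the door ajar. I'll descend with a small correction.

```bash
python3 -m jog '[1,0.003,-0.006,0,0, 1,0.003,-0.006,-0.04,0, 1,0.003,-0.006,-0.1,0, 1,0.003,-0.006,-0.13,0, 1,0.003,-0.006,-0.13,0]' 25 ; python3 -m jog '[-1,0,0,0,0, -1,0,0,0,0, -1,0,0,0,0, -1,0,0,0,0, -1,0,0,0,0]' 25;  python3 - <<'E'
from h import *
st()
d=cam("wrist","wrist6")
E
```

```text
time: 4.4
tcp_pos: [596.3, -281.6, 157.4]
tcp_rot: [0.661, 0.23, 0.677, -0.228]
wrist_force: [-0.7, 0.1, -0.5]
grip_width: 87.6
time: 4.82
tcp_pos: [596.8, -281.8, 158.3]
tcp_rot: [0.661, 0.23, 0.676, -0.228]
wrist_force: [-0.3, -0.3, -0.1]
grip_width: 59.8
t 4.82 tcp [ 596.8 -281.8  158.3] yaw_jaw 52.2 x [-0.019  0.01  -1.   ] F [-0.3 -0.3 -0.1] w 59.8 q [-0.15  0.39 -0.09 -0.01 -1.1  -2.08]
```

View pics/wrist6.png

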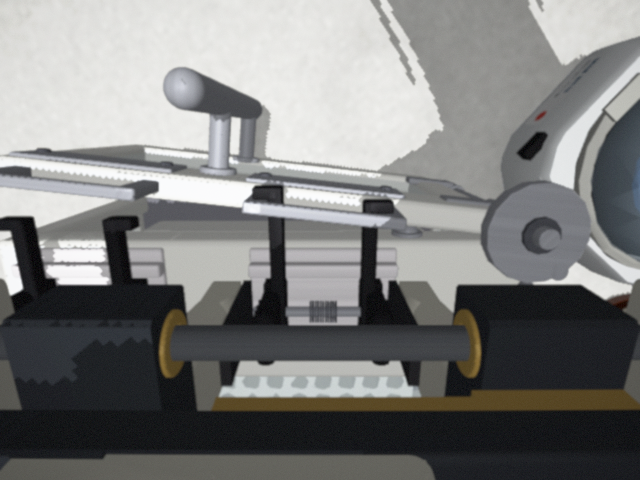

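The fingers straddle the safety catch, centred near x=320, and the door is still ajar. I'll continue squeezing.

```bash
python3 -m jog '[-1,0,0,0,0, -1,0,0,0,0, -1,0,0,0,0, -1,0,0,0,0, -1,0,0,0,0]' 25;  python3 -m jog '[-1,0,0,0,0, -1,0,0,0,0, -1,0,0,0,0, -1,0,0,0,0, -1,0,0,0,0]' 25
python3 - <<'E'
from h import *
import pickle
st()
d=cam("wrist","wrist7");pickle.dump(d,open("wrist7.pkl","wb"))
d=cam("side","side7"); pickle.dump(d,open("side7.pkl","wb"));a=cv2.imread("pics/side7.png")[110:260,205:405]; cv2.imwrite("pics/side7z.png",cv2.resize(a,(800,600),interpolation=cv2.INTER_CUBIC))
E
```

```text
time: 5.28
tcp_pos: [597.4, -280.8, 158.5]
tcp_rot: [0.662, 0.231, 0.676, -0.227]
wrist_force: [1.6, 4.0, 1.3]
grip_width: 25.4
time: 5.7
tcp_pos: [597.5, -280.7, 158.5]
tcp_rot: [0.662, 0.231, 0.676, -0.227]
wrist_force: [-0.1, 2.7, -0.6]
grip_width: 25.4
t 5.7 tcp [ 597.5 -280.7  158.5] yaw_jaw 52.22 x [-0.017  0.011 -1.   ] F [-0.1  2.7 -0.6] w 25.4 q [-0.15  0.39 -0.09 -0.01 -1.1  -2.08]
```

View pics/wrist7.png

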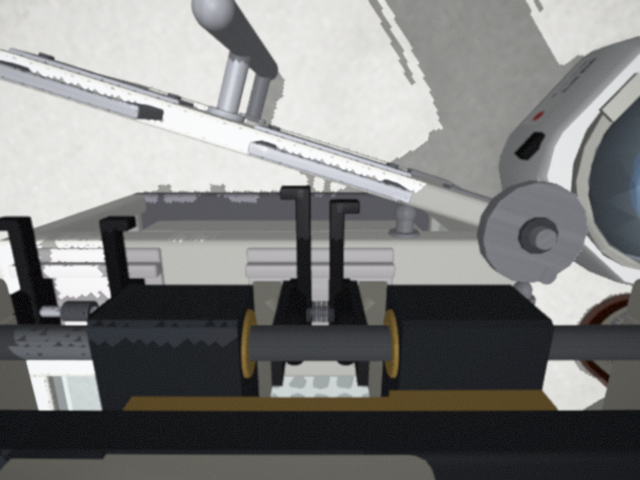

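View pics/side7z.png

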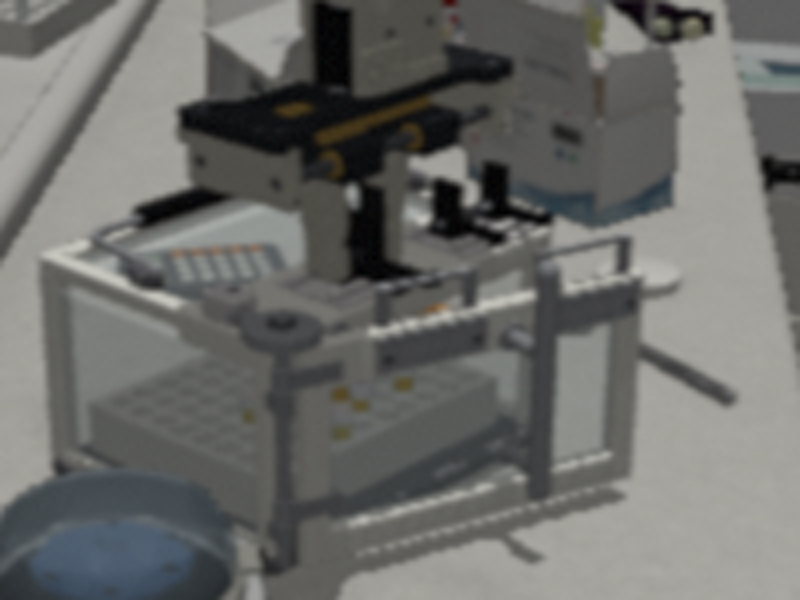

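The door has sprung free and stands well off the frame in both views. I'll estimate its angle from the bar top, at wrist (212,12) and side zoom (548,262).

```bash
cat >> h.py <<'E'
H=np.array([626.6,-191.2]); A=-.663
def hdl(th,z=160):
    c,s=np.cos(A-th),np.sin(A-th); l=np.array([s,-c]); f=np.array([-c,-s])
    return np.r_[H+142*l+40*f,z], np.degrees(np.arctan2(-l[1],-l[0]))
def show():
    p0=None
def gopose(th,z,half=True):
    o,m=tool(); P,j=hdl(th); j+=180*half
    cur=np.degrees(np.arctan2(m[1,1],m[0,1])); dj=(j-cur+180)%360-180
    g=(np.r_[P[:2],z]-o["tcp_pos"])/400
    print("th",th,"target",np.round(P[:2],1),"shift",np.round(g,3),"turn",round(dj/45,3),"(",round(dj,1),"deg)")
E
python3 - <<'E'
from h import *
import pickle
w=pickle.load(open("wrist7.pkl","rb"));d=pickle.load(open("side7.pkl","rb"))
def tri(a,pa,b,pb):
    oa,ra=ray(a,pa);ob,rb=ray(b,pb);k=np.linalg.lstsq(np.c_[ra,-rb],ob-oa,rcond=None)[0];P,Q=oa+k[0]*ra,ob+k[1]*rb;return (P+Q)/2,np.linalg.norm(P-Q)
sp=(205+548/4-.4,110+262/4-.4)
print(tri(w,(212,12),d,sp), atz(d,sp,185),atz(w,(212,12),185))
for th in [0,.11,.25,.3,.35,.7,1.57,1.65]: print(th,np.round(hdl(th)[0]),round(hdl(th)[1],1),np.round(proj(d,hdl(th,185)[0]),1),np.round(proj(w,hdl(th,185)[0]),1))
print("want",sp)
t=pickle.load(open("top0.pkl","rb"))
print("centrifuge",[np.round(atz(t,p,z)[:2]) for p,z in [((278,195),90),((283,240),0),((248,220),0),((318,212),0)]])
print("tape,cup,vial",atz(t,(273,322),25),atz(t,(210,272),66),atz(t,(223,330),70))
E
```

```text
(array([ 489.50830253, -240.08966271,  184.71197208]), np.float64(1.763115661167362)) [ 488.68740553 -240.23615577  185.        ] [ 490.54141036 -239.95249009  185.        ]
0 [ 508. -278.  160.] 52.0 [[333.3 168.4]] [[160.5 135.5]]
0.11 [ 499. -265.  160.] 45.7 [[337.1 170.8]] [[171.8  86.8]]
0.25 [ 490. -246.  160.] 37.7 [[341.1 174. ]] [[195.1  23.9]]
0.3 [ 487. -239.  160.] 34.8 [[342.3 175.3]] [[206.    1.4]]
0.35 [ 485. -232.  160.] 32.0 [[343.3 176.5]] [[218.2 -20.9]]
0.7 [ 479. -181.  160.] 11.9 [[345.7 185.8]] [[ 341.1 -163.9]]
1.57 [539. -72. 160.] -37.9 [[314.  206.6]] [[ 790.3 -244.4]]
1.65 [549. -66. 160.] -42.5 [[308.6 207.9]] [[ 825.8 -226.4]]
want (341.6, 175.1)
centrifuge [array([694., -67.]), array([638., -43.]), array([730.,   1.]), array([ 666., -152.])]
tape,cup,vial [456.20009901  74.90545862  25.        ] [603.6925133  141.28186314  66.        ] [469.52187837 172.35522356  70.        ]
```

The triangulated bar top is (489.5,-240), z 184.7 mm, which gives a door angle of about 0.28 rad. It matches the hinge model within 2 mm. I'll release the safety catch, raise, and head for the handle with a half turn, which keeps joint 6 in range for the pull.

```bash
python3 -m jog '[1,0,0,0,0, 1,0,0,0,0, 1,0,0,0,0, 1,0,0,0.08,0, 1,0,0,0.18,0]' 25; python3 -m jog '[1,0,0,0.06,0.155, 1,-0.03,0,0.06,0.31, 1,-0.09,0.02,0.06,0.465, 1,-0.16,0.05,0.06,0.62, 1,-0.22,0.08,0.06,0.775]' 25
python3 - <<'E'
from h import *
st(); gopose(.28,225)
E
```

```text
time: 6.22
tcp_pos: [595.1, -280.1, 227.1]
tcp_rot: [0.659, 0.231, 0.679, -0.228]
wrist_force: [1.1, 0.1, 1.1]
grip_width: 53.5
time: 6.63
tcp_pos: [505.5, -248.2, 250.8]
tcp_rot: [0.696, 0.015, 0.717, -0.018]
wrist_force: [-0.0, 0.3, 0.5]
grip_width: 84.9
t 6.63 tcp [ 505.5 -248.2  250.8] yaw_jaw 87.36 x [-0.029 -0.004 -1.   ] F [-0.   0.3  0.5] w 84.9 q [-0.1   0.18 -0.19  0.01 -1.24 -1.52]
th 0.28 target [ 488.2 -242.2] shift [-0.043  0.015 -0.065] turn 2.858 ( 128.6 deg)
```

```bash
python3 -m jog '[1,-0.02,0.01,0,0.155, 1,-0.04,0.015,0,0.31, 1,-0.04,0.015,0,0.465, 1,-0.04,0.015,0,0.62, 1,-0.04,0.015,0,0.775]' 25; python3 -m jog '[1,0,0,0,0.155, 1,0,0,0,0.31, 1,0,0,0,0.465, 1,0,0,0,0.62, 1,0,0,0,0.775]' 25;python3 -m jog '[1,0,0,0,0.155, 1,0,0,0,0.31, 1,0,0,0,0.465, 1,0,0,0,0.62, 1,0,0,0,0.775]' 25
python3 - <<'E'
from h import *
st(); gopose(.28,225)
E
```

```text
time: 7.05
tcp_pos: [489.3, -242.4, 251.3]
tcp_rot: [0.669, -0.203, 0.688, 0.193]
wrist_force: [-0.1, -0.1, -0.4]
grip_width: 87.7
time: 7.47
tcp_pos: [489.1, -242.6, 251.6]
tcp_rot: [0.58, -0.402, 0.594, 0.387]
wrist_force: [0.1, -0.3, -0.1]
grip_width: 87.6
time: 7.88
tcp_pos: [488.9, -242.9, 251.8]
tcp_rot: [-0.435, 0.563, -0.445, -0.544]
wrist_force: [0.1, -0.4, 0.3]
grip_width: 87.6
t 7.88 tcp [ 488.9 -242.9  251.8] yaw_jaw -167.01 x [ 0.013 -0.027 -1.   ] F [ 0.1 -0.4  0.3] w 87.6 q [-0.08  0.12 -0.26  0.03 -1.18  0.3 ]
th 0.28 target [ 488.2 -242.2] shift [-0.002  0.002 -0.067] turn 0.511 ( 23.0 deg)
```

```bash
python3 -m jog '[1,0,0,0,0.155, 1,0,0,0,0.31, 1,0,0,0,0.465, 1,0,0,0,0.51, 1,0,0,0,0.51]' 25
python3 - <<'E'
from h import *
import pickle
st()
for n in ["wrist","side"]:
    d=cam(n,n+"8"); pickle.dump(d,open(n+"8.pkl","wb"))
a=cv2.imread("pics/side8.png")[110:260,205:405]; cv2.imwrite("pics/side8z.png",cv2.resize(a,(800,600),interpolation=cv2.INTER_CUBIC))
gopose(.28,141)
E
```

```text
time: 8.3
tcp_pos: [488.7, -243.1, 252.0]
tcp_rot: [-0.318, 0.64, -0.324, -0.62]
wrist_force: [0.3, -0.8, 0.0]
grip_width: 87.6
t 8.3 tcp [ 488.7 -243.1  252. ] yaw_jaw -143.98 x [ 0.023 -0.021 -1.   ] F [ 0.3 -0.8  0. ] w 87.6 q [-0.09  0.11 -0.27  0.02 -1.17  0.71]
th 0.28 target [ 488.2 -242.2] shift [-0.001  0.002 -0.277] turn 0.003 ( 0.1 deg)
```

View pics/wrist8.png

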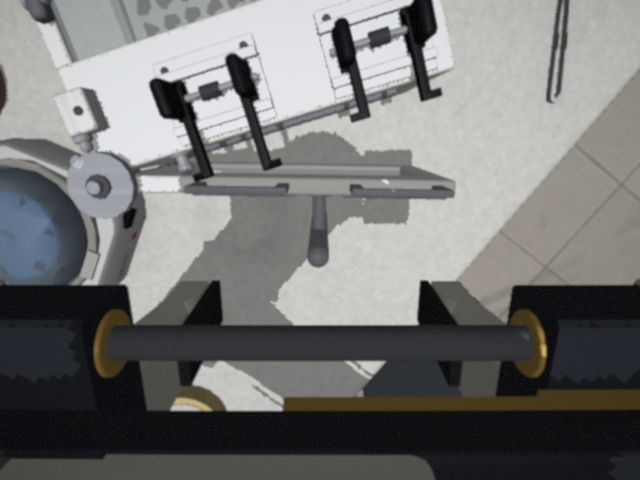

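View pics/side8z.png

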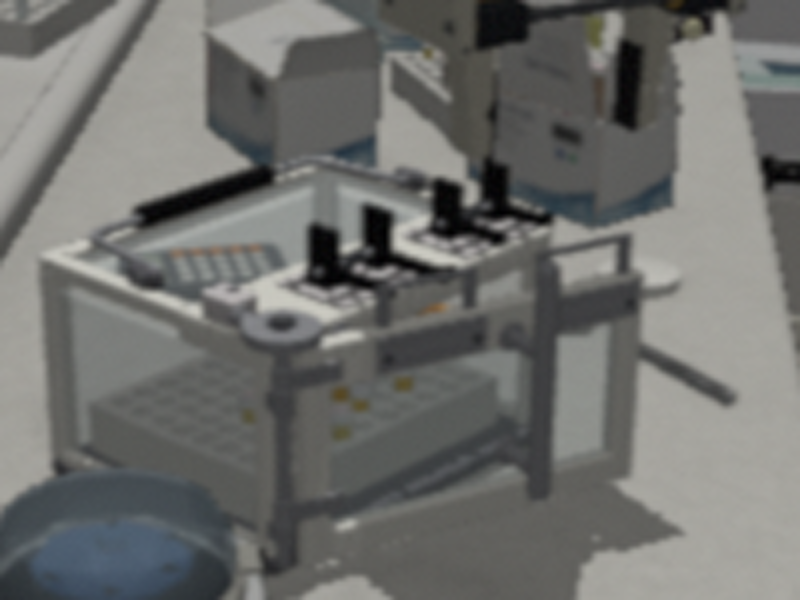

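The leaf is horizontal in the wrist view, and the bar top at (317,257) is centred between the fingers. I'll check it numerically and descend.

```bash
python3 - <<'E'
from h import *
import pickle
w=pickle.load(open("wrist8.pkl","rb")); print(atz(w,(317,257),185), proj(w,[488.2,-242.2,185]))
E
python3 -m jog '[1,0,0,-0.05,0, 1,0,0,-0.1,0, 1,0,0,-0.15,0, 1,0,0,-0.15,0, 1,0,0,-0.15,0]' 25
python3 - <<'E'
from h import *
st();gopose(.28,143)
E
```

```text
[ 488.80969832 -239.95872258  185.        ] [[319.93624232 254.75233729]]
time: 8.82
tcp_pos: [488.2, -243.1, 191.6]
tcp_rot: [-0.319, 0.639, -0.326, -0.62]
wrist_force: [-0.1, 0.3, 0.7]
grip_width: 87.5
t 8.82 tcp [ 488.2 -243.1  191.6] yaw_jaw -144.23 x [ 0.02  -0.021 -1.   ] F [-0.1  0.3  0.7] w 87.5 q [-0.09  0.16 -0.36  0.02 -1.04  0.7 ]
th 0.28 target [ 488.2 -242.2] shift [-0.     0.002 -0.121] turn 0.004 ( 0.2 deg)
```

```bash
python3 -m jog '[1,0.001,0.005,-0.05,0, 1,0.001,0.005,-0.1,0, 1,0.001,0.005,-0.123,0, -1,0.001,0.005,-0.123,0, -1,0.001,0.005,-0.123,0]' 35; python3 -m jog '[-1,0,0,0,0, -1,0,0,0,0, -1,0,0,0,0, -1,0,0,0,0, -1,0,0,0,0]' 35; python3 -m jog '[-1,0,0,0,0, -1,0,0,0,0, -1,0,0,0,0, -1,0,0,0,0, -1,0,0,0,0]' 35;python3 - <<'E'
from h import *
st();
d=cam("wrist","wrist9")
d=cam("side","side9")
a=cv2.imread("pics/side9.png")[110:260,205:405]; cv2.imwrite("pics/side9z.png",cv2.resize(a,(800,600),interpolation=cv2.INTER_CUBIC))
E
```

```text
time: 9.23
tcp_pos: [489.2, -241.4, 143.4]
tcp_rot: [-0.319, 0.639, -0.326, -0.619]
wrist_force: [-0.4, -0.3, 0.5]
grip_width: 79.4
time: 9.65
tcp_pos: [489.4, -241.4, 143.8]
tcp_rot: [-0.319, 0.639, -0.326, -0.619]
wrist_force: [-1.0, 0.0, -0.6]
grip_width: 46.2
time: 10.07
tcp_pos: [489.6, -241.4, 143.8]
tcp_rot: [-0.319, 0.64, -0.325, -0.619]
wrist_force: [3.8, 2.0, -1.4]
grip_width: 13.4
t 10.07 tcp [ 489.6 -241.4  143.8] yaw_jaw -144.22 x [ 0.022 -0.021 -1.   ] F [ 3.8  2.  -1.4] w 13.4 q [-0.08  0.2  -0.42  0.02 -0.92  0.69]
```

View pics/wrist9.png

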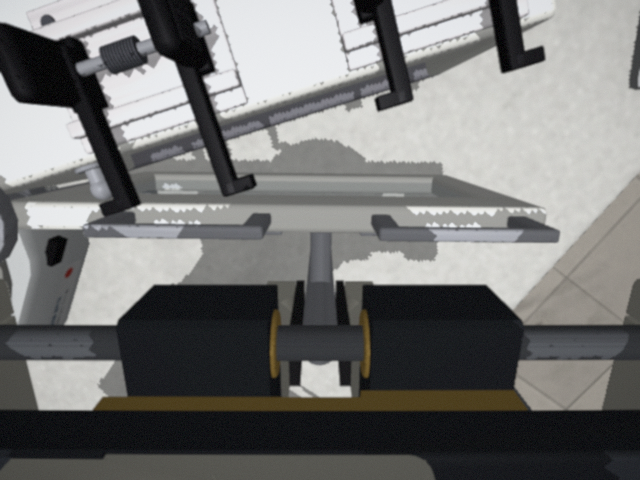

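View pics/side9z.png

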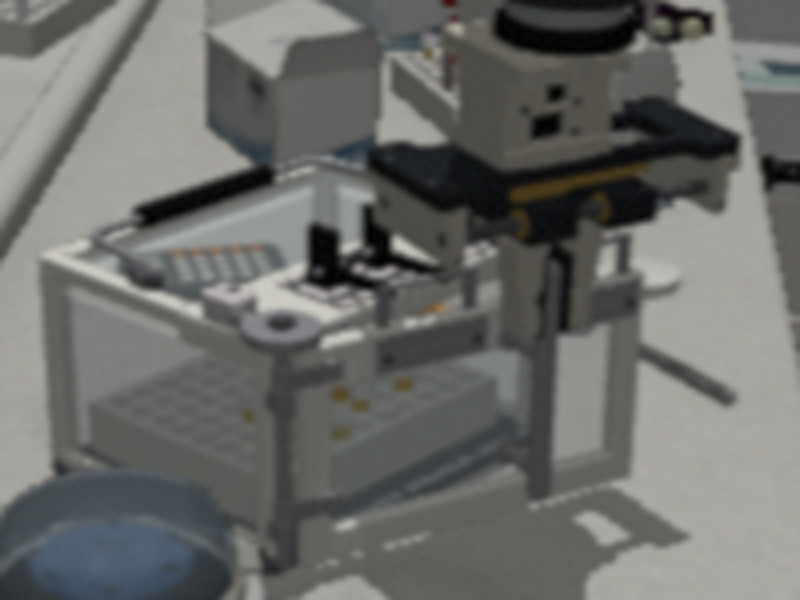

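The bar is gripped (13.4 mm) and centred. Now the arc pull: I'll compute row shifts as rotations about the hinge, then type them in.

```bash
cat >> h.py <<'E'
def arc(dth,n=5,base=None):
    o,m=tool(); p=o["tcp_pos"][:2]
    v=p-H; th=-(np.arctan2(v[1],v[0])-np.arctan2(*(hdl(0)[0][:2]-H)[::-1])); th=(th+np.pi)%(2*np.pi)-np.pi
    jaw=np.degrees(np.arctan2(m[1,1],m[0,1])); print("theta",round(th,3),"r",round(np.linalg.norm(v),1),"jaw err",round((jaw-hdl(th)[1]+90)%180-90,1))
    F=o["wrist_force"][:2]; u=v/np.linalg.norm(v); print("F radial",round(F@u,1),"F opening-tangent",round(F@np.array([u[1],-u[0]]),1))
    for k in range(1,n+1):
        t=th+dth*k/n; P=H+ (147.5)*np.array([np.cos(np.arctan2(v[1],v[0])-dth*k/n),np.sin(np.arctan2(v[1],v[0])-dth*k/n)])
        print(k,np.round((P-p)/400,3),"turn",round(-np.degrees(dth*k/n)/45,3))
E
python3 - <<'E'
from h import *
st();arc(.2)
E
```

```text
t 10.17 tcp [ 489.6 -241.4  143.8] yaw_jaw -144.22 x [ 0.022 -0.021 -1.   ] F [ 0.8  0.2 -0.3] w 13.2 q [-0.08  0.2  -0.42  0.02 -0.92  0.69]
theta 0.282 r 145.9 jaw err -0.1
F radial -0.8 F opening-tangent -0.1
1 [-0.009  0.013] turn -0.051
2 [-0.013  0.027] turn -0.102
3 [-0.016  0.041] turn -0.153
4 [-0.02   0.055] turn -0.204
5 [-0.022  0.07 ] turn -0.255
```

```bash
sed -i 's/(147.5)/146.3/' h.py; python3 -m jog '[-1,-0.005,0.013,0,-0.05, -1,-0.01,0.027,0,-0.1, -1,-0.013,0.041,0,-0.15, -1,-0.017,0.055,0,-0.2, -1,-0.019,0.069,0,-0.25]' 40
python3 - <<'E'
from h import *
st();arc(.25)
E
```

```text
time: 10.58
tcp_pos: [482.4, -213.6, 143.8]
tcp_rot: [-0.379, 0.605, -0.387, -0.584]
wrist_force: [2.9, -0.8, -2.8]
grip_width: 13.5
t 10.58 tcp [ 482.4 -213.6  143.8] yaw_jaw -155.57 x [ 0.018 -0.025 -1.   ] F [ 2.9 -0.8 -2.8] w 13.5 q [-0.03  0.17 -0.46  0.03 -0.92  0.43]
theta 0.479 r 146.0 jaw err -0.1
F radial -2.8 F opening-tangent -1.3
1 [-0.003  0.018] turn -0.064
2 [-0.005  0.036] turn -0.127
3 [-0.005  0.055] turn -0.191
4 [-0.005  0.073] turn -0.255
5 [-0.004  0.091] turn -0.318
```

```bash
python3 -m jog '[-1,-0.003,0.018,0,-0.064, -1,-0.005,0.036,0,-0.128, -1,-0.005,0.055,0,-0.19, -1,-0.005,0.073,0,-0.255, -1,-0.004,0.091,0,-0.32]' 40
python3 - <<'E'
from h import *
st();arc(.25)
E
```

```text
time: 11.0
tcp_pos: [480.9, -177.1, 143.7]
tcp_rot: [-0.45, 0.551, -0.46, -0.531]
wrist_force: [2.8, -2.5, 0.9]
grip_width: 13.1
t 11.0 tcp [ 480.9 -177.1  143.7] yaw_jaw -170.11 x [ 0.011 -0.029 -1.   ] F [ 2.8 -2.5  0.9] w 13.1 q [ 0.05  0.15 -0.49  0.04 -0.92  0.1 ]
theta 0.73 r 146.3 jaw err -0.3
F radial -3.0 F opening-tangent -2.2
1 [0.002 0.018] turn -0.064
2 [0.005 0.036] turn -0.127
3 [0.009 0.054] turn -0.191
4 [0.014 0.072] turn -0.255
5 [0.02  0.089] turn -0.318
```

```bash
python3 -m jog '[-1,0.002,0.018,0,-0.064, -1,0.005,0.036,0,-0.128, -1,0.009,0.054,0,-0.19, -1,0.014,0.072,0,-0.255, -1,0.02,0.089,0,-0.32]' 40
python3 - <<'E'
from h import *
st();arc(.25)
E
```

```text
time: 11.42
tcp_pos: [488.9, -141.4, 143.7]
tcp_rot: [0.513, -0.488, 0.527, 0.47]
wrist_force: [0.3, -2.3, -0.0]
grip_width: 13.1
t 11.42 tcp [ 488.9 -141.4  143.7] yaw_jaw 175.36 x [ 0.003 -0.032 -0.999] F [ 0.3 -2.3 -0. ] w 13.1 q [ 0.13  0.15 -0.49  0.04 -0.93 -0.24]
theta 0.98 r 146.5 jaw err -0.5
F radial -1.1 F opening-tangent -2.0
1 [0.007 0.017] turn -0.064
2 [0.015 0.034] turn -0.127
3 [0.023 0.05 ] turn -0.191
4 [0.032 0.066] turn -0.255
5 [0.042 0.081] turn -0.318
```

```bash
python3 -m jog '[-1,0.007,0.017,0,-0.064, -1,0.015,0.034,0,-0.128, -1,0.023,0.05,0,-0.19, -1,0.032,0.066,0,-0.255, -1,0.042,0.081,0,-0.32]' 40
python3 - <<'E'
from h import *
st();arc(.25)
d=cam("side","side10")
a=cv2.imread("pics/side10.png")[90:290,185:445]; cv2.imwrite("pics/side10z.png",cv2.resize(a,(780,600),interpolation=cv2.INTER_CUBIC))
E
```

```text
time: 11.83
tcp_pos: [505.0, -108.9, 143.7]
tcp_rot: [0.568, -0.418, 0.585, 0.402]
wrist_force: [-1.4, -0.2, 2.1]
grip_width: 13.3
t 11.83 tcp [ 505.  -108.9  143.7] yaw_jaw 160.83 x [-0.007 -0.032 -0.999] F [-1.4 -0.2  2.1] w 13.3 q [ 0.19  0.17 -0.46  0.04 -0.95 -0.55]
theta 1.228 r 146.8 jaw err -0.8
F radial 1.1 F opening-tangent -1.0
1 [0.012 0.014] turn -0.064
2 [0.023 0.028] turn -0.127
3 [0.035 0.042] turn -0.191
4 [0.048 0.055] turn -0.255
5 [0.061 0.068] turn -0.318
```

View pics/side10z.png

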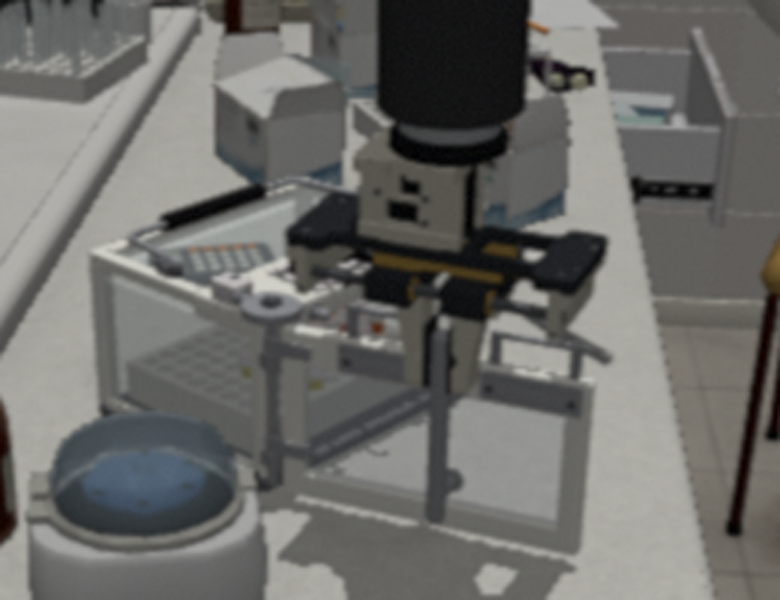

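The door is following, with the bar held between the pads at zoom (440,340). Continuing.

```bash
python3 -m jog '[-1,0.012,0.014,0,-0.064, -1,0.023,0.028,0,-0.128, -1,0.035,0.042,0,-0.19, -1,0.048,0.055,0,-0.255, -1,0.061,0.068,0,-0.32]' 40
python3 - <<'E'
from h import *
st();arc(.2)
E
```

```text
time: 12.3
tcp_pos: [529.3, -80.7, 143.7]
tcp_rot: [0.614, -0.339, 0.634, 0.326]
wrist_force: [-2.5, 0.0, 1.4]
grip_width: 13.2
t 12.3 tcp [529.3 -80.7 143.7] yaw_jaw 146.12 x [-0.016 -0.029 -0.999] F [-2.5  0.   1.4] w 13.2 q [ 0.23  0.21 -0.41  0.03 -0.97 -0.84]
theta 1.482 r 147.2 jaw err -1.0
F radial 1.7 F opening-tangent -1.9
1 [0.013 0.008] turn -0.051
2 [0.024 0.017] turn -0.102
3 [0.036 0.025] turn -0.153
4 [0.048 0.033] turn -0.204
5 [0.061 0.041] turn -0.255
```

```bash
python3 -m jog '[-1,0.013,0.008,0,-0.05, -1,0.025,0.017,0,-0.1, -1,0.037,0.025,0,-0.15, -1,0.049,0.033,0,-0.2, -1,0.061,0.041,0,-0.25]' 40;  python3 -m jog '[-1,0,0,0,0, -1,0,0,0,0, -1,0,0,0,0, -1,0,0,0,0, -1,0,0,0,0]' 40
python3 - <<'E'
from h import *
import pickle
st();arc(.1)
for n in ["wrist","side","top"]:
    d=cam(n,n+"11"); pickle.dump(d,open(n+"11.pkl","wb"))
a=cv2.imread("pics/side11.png")[90:290,185:445]; cv2.imwrite("pics/side11z.png",cv2.resize(a,(780,600),interpolation=cv2.INTER_CUBIC))
E
```

```text
time: 12.72
tcp_pos: [552.8, -63.5, 143.7]
tcp_rot: [0.643, -0.274, 0.664, 0.265]
wrist_force: [-4.4, 4.2, 3.3]
grip_width: 13.2
time: 13.13
tcp_pos: [552.5, -63.6, 143.8]
tcp_rot: [0.643, -0.274, 0.664, 0.265]
wrist_force: [-1.6, 1.2, 1.0]
grip_width: 13.1
t 13.13 tcp [552.5 -63.6 143.8] yaw_jaw 134.82 x [-0.023 -0.024 -0.999] F [-1.6  1.2  1. ] w 13.1 q [ 0.25  0.25 -0.36  0.02 -0.99 -1.05]
theta 1.678 r 147.5 jaw err -1.1
F radial 1.9 F opening-tangent -0.8
1 [0.008 0.001] turn -0.025
2 [0.014 0.004] turn -0.051
3 [0.021 0.008] turn -0.076
4 [0.027 0.011] turn -0.102
5 [0.034 0.014] turn -0.127
```

View pics/wrist11.png

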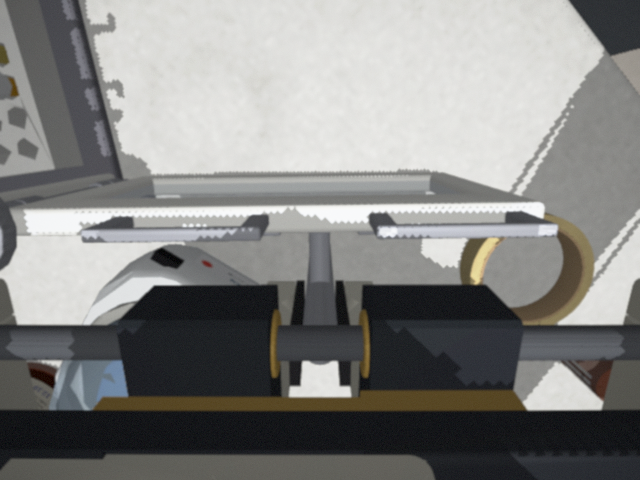

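View pics/side11z.png

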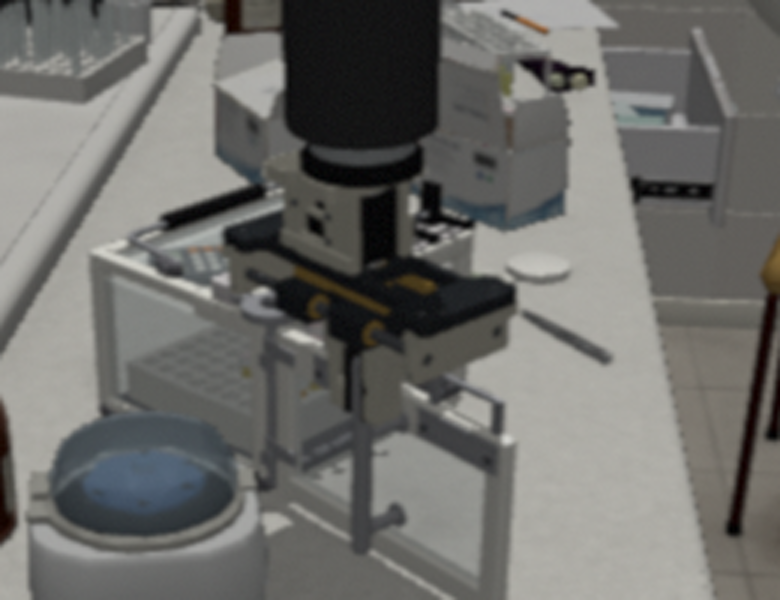

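View pics/top11.png

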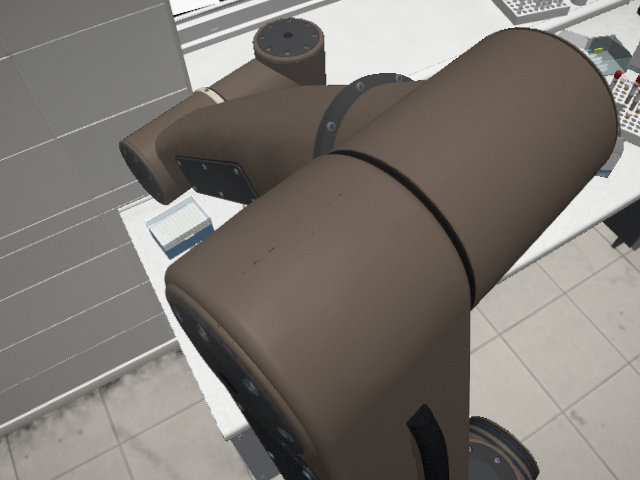

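The wrist view shows the leaf top edge level from (25,215) to (545,213), the bar held at (320,345), and the tape roll at (527,270), clear of everything. I'll check the leaf angle independently and confirm the bystanders haven't moved.

Run:
```python
from h import *
import pickle
w=pickle.load(open("wrist11.pkl","rb"))
for z in (150,145,155):
    a,b=atz(w,(30,208),z),atz(w,(540,205),z); v=b-a
    ang=np.degrees(np.arctan2(-v[1],-v[0])); print(z,"leaf len",np.linalg.norm(v),"theta",np.radians(52.0-ang)%np.pi, a,b)
s0=pickle.load(open("side0.pkl","rb"))["img"].astype(int);s1=pickle.load(open("side11.pkl","rb"))["img"].astype(int)
for n,(x0,x1,y0,y1) in dict(tape=(322,382,306,350),cup=(255,295,316,368),vial=(332,358,333,378)).items():
    print(n,np.abs(s0-s1)[y0:y1,x0:x1].mean())
st()
```

```text
150 leaf len 207.71661813787992 theta 1.6906833167056443 [ 605.05955657 -177.17700738  150.        ] [457.84634021 -30.63533283 150.        ]
145 leaf len 214.4009111191451 theta 1.6906833167056445 [ 608.40368892 -179.23172133  145.        ] [456.45317096 -27.9743553  145.        ]
155 leaf len 201.03232515661466 theta 1.6906833167056443 [ 601.71542421 -175.12229344  155.        ] [459.23950946 -33.29631037 155.        ]
tape 26.52550505050505
cup 12.636538461538462
vial 12.772364672364672
t 13.28 tcp [552.6 -63.6 143.7] yaw_jaw 134.8 x [-0.023 -0.024 -0.999] F [-2.1  1.2  1.2] w 13.4 q [ 0.25  0.25 -0.36  0.02 -0.99 -1.05]
```

View pics/side11.png

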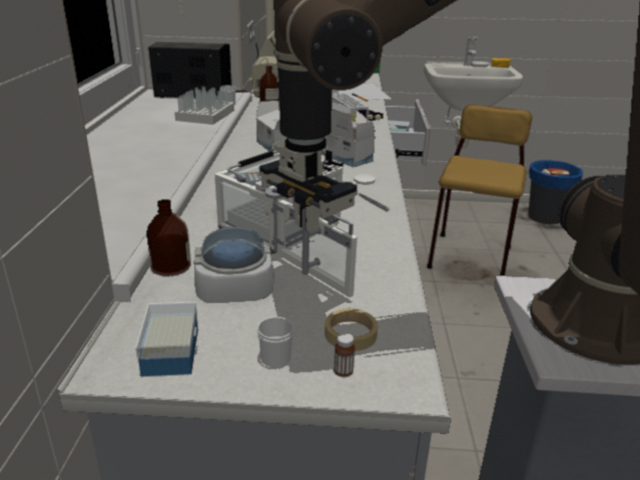

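The tape roll (350,328), cup (275,342) and vial (344,355) are at the same pixels as at the start. The difference values come only from the arm's shadow. Both angle estimates read about 1.68 rad. Handing in.

```bash
python3 -c "
from plant import robot
robot.close_job()
from h import *
st()"
```

```text
the job is handed in; nothing more can be done
the job is handed in; nothing more can be done
```

The door is open past square and the gripper is still holding it by the handle. I handed the job in at about 13.3 s of the 61 s allowed.

- **Order:** I squeezed the main catch to the end of its travel and the door sprung ajar onto the safety catch. I then squeezed the safety catch the same way and the door came free, to about 0.28 rad. Finally I gripped the handle bar and pulled it round the hinge arc, over the detent.
- **Door angle:** about 1.68 rad from the gripper position and 1.69 from the leaf's edge in the wrist picture.
- **Grip and forces:** the grip is set to 40 N and the opening reads 13.1–13.4 mm on the 14 mm bar. Wrist force readings stayed under about 7 N throughout.
- **Bystanders:** tape roll, cup and vial appear at the same places in the side view as at the start. A plain pixel comparison did show differences there, most on the tape roll; I put these down to the arm's shadow rather than movement.
- **Small disagreements:** the handle's radius about my measured hinge drifted from 145.9 to 147.5 mm during the pull, within the 2 mm calibration. The top camera was blocked by the arm at the end. After hand-in no further state could be read, so the final second is unchecked.

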